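# Pin down the transit cradle's hold-down bar

## Robot

A 6-joint arm with a two-finger parallel gripper is mounted at the origin on a cart in front of the work surface, level with it; the furniture and walls round the work are solid. World frame = base frame: x ahead of the robot, y to its left, z up, the work surface at z = 0. Lengths are in m, angles in rad, forces in N, time in s.
With the tool pointing down it reaches from about 0.4 to 0.925 m from the base axis. Payload 3.4 kg.
Tool frame: the origin (TCP) lies on the centre line of the jaws, within the pads' length; the fingertips stand 19 mm ahead of it and the grasp point (between the pads) is the TCP (r.nose_length is the z of the fingertips in the tool frame, in m); z points along the fingers, y is the line along which they close (so a half turn about z gives the same grasp; the last joint's range is limited). The gripper opens to 85 mm and grips with 20 to 120 N. Pads are 22 mm wide; open, the fingers measure 114 mm over their backs; the gripper's body (76 mm by 85 mm) begins 54 mm behind the grasp point. The pads swing forward as they close: fully open they stand 13 mm farther back than shut.
Start: joints at [1.24, 0.307, 1.506, -0, 1.328, -0.073], TCP at [0.147, 0.556, 0.25] pointing down, gripper open.
Joint ranges: [-3.12, 3.12], [-1.05, 2.28], [0.14, 2.33], [-1.42, 4.57], [0.1, 2.73], [-2.68, 2.68]. Speed limits (rad/s): [2.57, 2.57, 3.14, 3.14, 3.14, 3.14].

## Interface

Orientations are given as a rotation vector (axis times angle).
In Python, from cell import r gives the robot as it stands.
- The arm moves only by the tool servo_tool, never from a script. Its argument "deltas" is a list of rows, each an object with "hand": the closure, from 0 (fully open) to 1 (shut); "linear": the shift along the tool's x, y, z in m, a list of three; "dr": the turn, a rotation vector about the tool's x, y, z in degrees, a list of three. In form: [{"hand": hand, "linear": [x, y, z], "dr": [rx, ry, rz]}, ...]. A call has exactly 10 rows; each row shifts and turns the commanded pose from where the row before left it, along the tool's axes as they then stand; what a row does not reach is not made up. A row lasts 1/10 s, in which the tool goes at most 50 mm and 8.59 degrees, less where a joint would pass 70% of its speed; a pose out of reach is approached as far as the arm can. A call is refused whole if a number of a shift passes 0.05 or a number of a turn 8.59, either way. A call with a gripper value outside its range is refused whole. The fingers move at their own pace and stop on an object; "newtons" is the grip in N (left out, the last holds). Time passes only in rows, so rows that do not move let the fingers close, or fill a call up. It gives the time, the measured TCP pose, the force, the opening and the grip force at its end, in the units of the state.
- r.get_state(): the state, without advancing time (a new reading comes with each control period).
- r.grab_frame(name): name is "scene" or "top"; returns the picture (420x560x3 uint8, red, green, blue); there is no depth.
- r.camera_info(name): a dict with "fx", "fy", "cx", "cy" (pixels), "origin" and "rotation" of the camera in the world. Camera axes: x right, y down, z forward; pixel columns grow to the right and rows downward; lengths in m; the calibration is good to about 2 mm. A picture is of the moment at which its call begins. camera_info takes no time and is no camera call.
- r.sign_off(): hands the job in; it is judged then, once.
The state is a dict: "time_s": time; "joints": joint angles; "joint_velocities": joint speeds; "joint_efforts": joint torques, N m; "ee_pos": TCP position; "eef_rot": TCP orientation; "force": force on the tool from outside, world axes, zero at the start; "torque": the same for the moment, N m; "width": finger opening in m; "grip_force": force on a finger pad.
Only numpy, scipy, OpenCV 4.12 (cv2) and the standard library are available. Lean on these libraries where they do the work, as an engineer would, in place of code of your own. Each camera call takes 0.05 s, during which the arm holds its last target. There are 200 camera calls.

## Task

Secure the transit cradle: take the red-handled hitch pin from its wooden rest, feel for the cross hole of the steel post and push it gently through until its shoulder sits against the post, keeping its loop open, and let go of it. Then swing the pin's sprung loop over the top of the post and press its yellow tab down until the loop has snapped home on the far side. Never press harder than about 15 N on the pin, the loop or the cradle, and leave everything else where it is.

Things in the scene. Friction and masses are not known exactly. Their poses are not given: they have to be found in the camera images.
- hitch_pin: Loose hitch pin, about 0.14 kg. Origin on its axis in the shoulder face (front face of the dark 18x18x16 mm head block, x=-16 to 0 mm); x along the axis to the tip, z up. Steel shank 9 mm in diameter, x=0 to 38 mm, the last 5 mm tapered to 5.2 mm. Red handle from x=-94 to -28 mm. It lies level in the rest, axis 45 mm above the worktop.
- pin_grip (a point): Where to grip the pin: on its axis in the red handle, 55 mm behind the shoulder and near its centre of mass. The handle is 16 mm wide (y) and 16 mm high (z); grip across y, from above. Axes as the pin's.
- loop_hinge (a point): The loop's hinge axis (along the pin's y) on the pin's axis, 8 mm behind the shoulder. Axes as the pin's.
- loop (a joint): Hinge of the pin's wire loop. 0 rad: the loop stands straight up along the pin's +z; the value grows as it swings towards the pin's tip; 1.37 rad is the stop, fully home (loop 0.2 rad above the pin's axis). The hinge is stiff (0.015 N m of friction): the loop stays where it is left and travels with the pin.
- bow (a joint): Stretch of the loop away from its hinge, 0 to 0.008 m, sprung with 1.3 N/mm, about 0 when relaxed. The cross bar (5 mm thick, 36 mm from the hinge; 5 mm side wires at y=+-17 mm) meets the post's crown near 0.9 rad, is stretched some 2 mm, snaps over the far edge near 1.1 rad and runs down the far face. Home, it is relaxed again.
- tab_tip (a point): Middle of the outer end of the yellow tab on the loop's cross bar; the tab is 16 mm wide, 4.4 mm thick and reaches from 35 to 59 mm from the hinge. Push the loop by the tab's near face, following its arc (about 10 N); pressing straight down on its end while it is still steep jams the bar on the crown. Once the bar is over the edge, press down from above. z points outward along the tab, y along the hinge.
- cradle: Fixed transit cradle. Origin on the worktop under the post's axis; x points through the cross hole the way the pin goes in, z up. Wooden board 130 (x) x 190 (y) x 15 mm, y=-160 to +30 mm; a wooden hold-down bar, its top 60 mm above the worktop, runs along y over a carton to a bracket at y=-137 mm (top 63 mm). Only the post is higher.
- hole_mouth (a point): Centre of the cross hole's mouth as drawn, in the post's near face, 75 mm above the worktop; axes as the cradle's. The real post is clamped in a slotted foot and stands, unmeasured, up to 7 mm from here along y: find the hole by feel. It is 10 mm in diameter and runs 24 mm straight through along x; x and z are true.
- post_top (a point): Top of the post's crown, 98 mm above the worktop, on the post's axis as drawn (see hole_mouth). The steel post is 24x24 mm; its sides end 16.5 mm above the hole's axis, then a roof-shaped crown slopes up at 36 degrees from the near and far edges to 23 mm above the axis.
- pin_rest: Fixed wooden rest under the pin: a 150 (x) x 60 (y) x 10 mm board with two notched blocks, under the shank (x=12 to 24 mm) and under the handle's end (x=-94 to -82 mm, 34 mm wide, 42 mm high). Origin on the worktop under the pin's shoulder (within 3 mm), x to the tip. Lift the pin straight up out of the 6 mm deep notches.
- egg_tray: White card tray with four blue eggs, 100x100x40 mm; bystander. Origin under its centre.
- blue_brush: Blue-handled brush, 134 mm long, lying flat; bystander.
- tape_roll: Roll of tape, 96 mm across, 25 mm high, lying flat; bystander.
- spacer_block: Wooden block, 40x60x27 mm; bystander.
- marker_pen: White and black pen, 135 mm long, lying flat; bystander.

How it is judged:
By the outcome, as a careful person would: the job done as asked, in the order asked, and still so for the second after the job is handed in, with the robot touching nothing.
It also fails if it takes over 67 s, if anything falls off the work surface, if the arm or the gripper's body presses on something with over 40 N, if the wrist force passes 120 N, or if a joint passes its speed limit or range.

## Working session

There is one attempt and no reset: what is moved stays moved. The work goes in short steps, Python scripts to look and compute and a tool call to move; the robot and the scene stay as the last step left them, time stands still between calls to the robot, and variables do not carry over. Pictures are saved under pics/ and viewed, at most 10 in all, crops included, and the job is handed in when it is done.

Besides the shell and the picture viewer there is one more tool, called by a JSON object that holds its "method" and its "body". servo_tool: Moves the arm, as the interface text tells. Its arguments: {"type":"object","properties":{"deltas":{"type":"array","items":{"type":"object","properties":{"hand":{"type":"number"},"linear":{"type":"array","items":{"type":"number"}},"dr":{"type":"array","items":{"type":"number"}}}}},"newtons":{"type":"number"}},"required":["deltas"]}

```bash
mkdir -p pics; ls; python3 - <<'E'
from cell import r
import cv2,numpy as np
s=r.get_state();print({k:np.round(v,3).tolist() for k,v in s.items()}, r.nose_length)
for n in("scene","top"):
    im=r.grab_frame(n);cv2.imwrite(f"pics/{n}0.png",im[:,:,::-1])
    c=r.camera_info(n);print(n,c)
E
```

```text
pics
{'time_s': 0.0, 'joints': [1.24, 0.308, 1.508, -0.0, 1.328, -0.074], 'joint_velocities': [0.001, 0.001, -0.002, 0.002, -0.001, -0.0], 'joint_efforts': [0.0, -45.756, -25.191, -0.0, 0.013, -0.0], 'ee_pos': [0.146, 0.555, 0.249], 'eef_rot': [-0.404, -3.115, 0.003], 'force': [-0.369, 0.067, -0.119], 'torque': [-0.003, -0.053, -0.024], 'grip_force': 0.0, 'width': 0.086} 0.019
scene {'fx': 461.235179448917, 'fy': 461.235179448917, 'cx': 280.63846894933096, 'cy': 212.3640510286185, 'origin': array([0.91140843, 0.94956087, 0.88452169]), 'rotation': array([-0.38254678, -2.68068237,  1.32643394])}
top {'fx': 490.1717695337555, 'fy': 490.1717695337555, 'cx': 285.04440619176495, 'cy': 211.2516619837309, 'origin': array([ 0.38693472, -0.01957418,  1.48194659]), 'rotation': array([-2.13097577,  2.1303243 , -0.17966437])}
```

View pics/scene0.png

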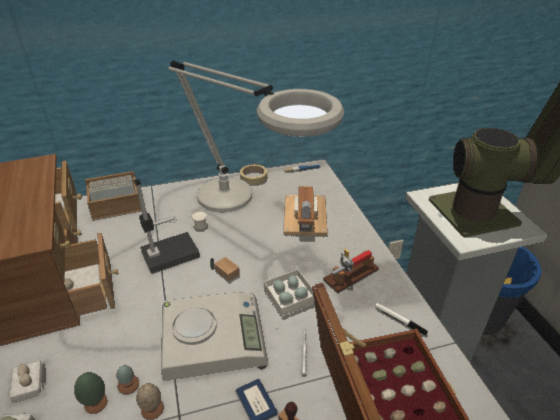

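View pics/top0.png

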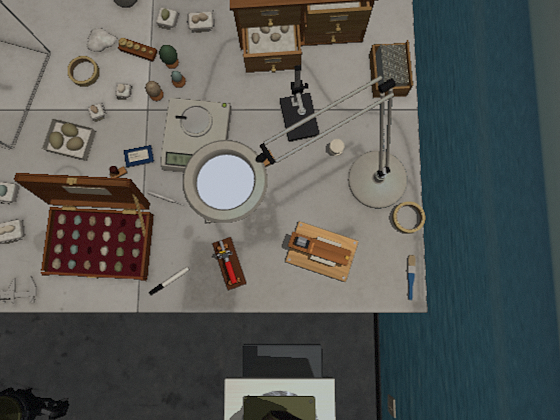

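The scene view shows the pin rest at about (350,272), the cradle at (306,213) and the lamp ring at (300,110). In the top view the pin is at (230,263), the cradle at (320,250) and the lamp ring at (225,180). I'll zoom in on both.

```bash
cat > h.py <<'E'
import numpy as np,cv2
from cell import r
from scipy.spatial.transform import Rotation as R
C={n:r.camera_info(n) for n in("scene","top")}
def ray(n,u,v):
    c=C[n];d=R.from_rotvec(c["rotation"]).apply([(u-c["cx"])/c["fx"],(v-c["cy"])/c["fy"],1]);return np.array(c["origin"]),d/np.linalg.norm(d)
def plane(n,u,v,z):
    o,d=ray(n,u,v);return o+d*(z-o[2])/d[2]
def tri(a,b):
    o1,d1=ray("scene",*a);o2,d2=ray("top",*b)
    s=np.linalg.lstsq(np.c_[d1,-d2],o2-o1,rcond=None)[0]
    p,q=o1+s[0]*d1,o2+s[1]*d2;return (p+q)/2,np.linalg.norm(p-q)
def proj(n,p):
    c=C[n];q=R.from_rotvec(c["rotation"]).inv().apply(np.array(p)-c["origin"]);return np.array([c["cx"]+c["fx"]*q[0]/q[2],c["cy"]+c["fy"]*q[1]/q[2]])
def st():
    s=r.get_state();print(s["time_s"],np.round(s["ee_pos"],4),"F",np.round(s["force"],1),"T",np.round(s["torque"],2),"w",round(s["width"],4),"g",round(s["grip_force"],1),"\nRot",np.round(R.from_rotvec(s["eef_rot"]).as_matrix(),3).tolist(),"j",np.round(s["joints"],2));return s
E
python3 - <<'E'
from h import *
print("ring",tri((300,110),(225,180)),"lampbase",tri((222,197),(377,185)), "elbow",tri((178,66),(388,86)),"joint",tri((268,90),(263,155)))
print("origin proj",proj("top",(0,0,0)),proj("scene",(0,0,0)),proj("top",(.147,.556,.25)))
a=cv2.imread("pics/top0.png")[215:300,200:370];b=cv2.imread("pics/scene0.png")[175:300,270:400]
a=cv2.resize(a,(800,400),interpolation=cv2.INTER_CUBIC);cv2.imwrite("pics/a.png",a)
b=cv2.resize(b,(624,600),interpolation=cv2.INTER_CUBIC);cv2.imwrite("pics/b.png",b)
E
```

```text
ring (array([0.62626885, 0.11064087, 0.47539083]), np.float64(0.00320384919672413)) lampbase (array([ 0.73788948, -0.30532003, -0.01034328]), np.float64(0.02040525270107738)) elbow (array([ 0.83884216, -0.24170123,  0.46776488]), np.float64(0.004619842807529966)) joint (array([0.67426464, 0.03052411, 0.49275166]), np.float64(0.006052973766673084))
origin proj [279.59929027 434.01656994] [472.18753629 211.07614171] [ 46.32213983 397.44981687]
```

View pics/a.png

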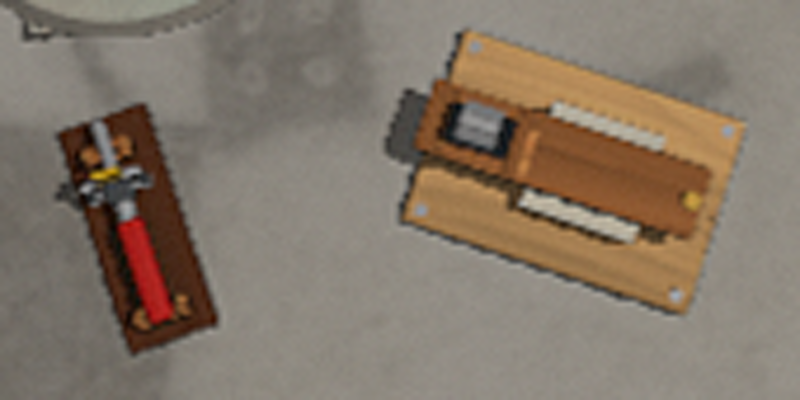

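View pics/b.png

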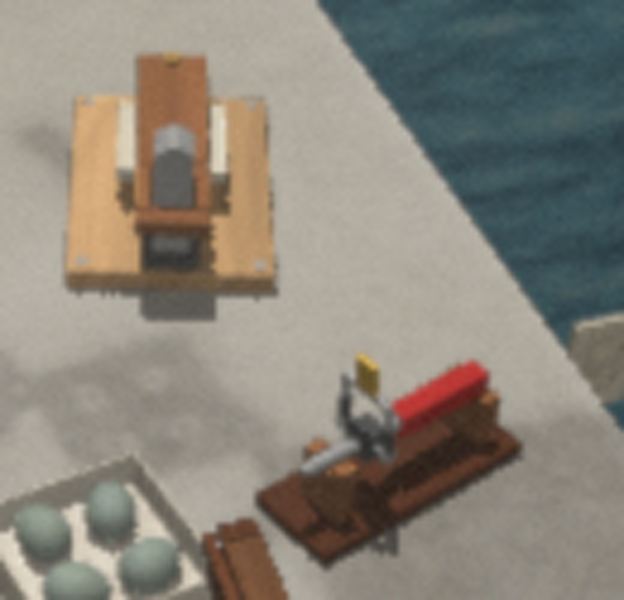

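The zoomed top view shows the red handle running from about crop (165,315) up to (130,220), with the shank tip at (97,125) and the loop nearly upright. The cradle board corners are at (462,30), (745,122), (687,313) and (402,222), and the post crown is at (480,125). Next I measure these.

```bash
python3 - <<'E'
from h import *
def comp(n,f,box):
    im=cv2.imread(f"pics/{n}0.png");u0,v0,u1,v1=box
    hsv=cv2.cvtColor(im,cv2.COLOR_BGR2HSV);m=f(hsv).astype(np.uint8)
    k=np.zeros_like(m);k[v0:v1,u0:u1]=m[v0:v1,u0:u1]
    c=max(cv2.findContours(k,cv2.RETR_EXTERNAL,cv2.CHAIN_APPROX_NONE)[0],key=cv2.contourArea)
    return k,c
red=lambda h:((h[...,0]<6)|(h[...,0]>174))&(h[...,1]>160)&(h[...,2]>110)
yel=lambda h:(h[...,0]>20)&(h[...,0]<32)&(h[...,1]>140)&(h[...,2]>110)
tan=lambda h:(h[...,0]>8)&(h[...,0]<25)&(h[...,1]>80)&(h[...,2]>120)
cen={}
for n,b in(("top",(205,230,260,300)),("scene",(320,240,400,300))):
    for nm,f in(("red",red),("yel",yel)):
        k,c=comp(n,f,b);v,u=np.nonzero(k);cen[nm,n]=(u.mean(),v.mean());print(n,nm,len(u),cen[nm,n],cv2.minAreaRect(c))
for nm in("red","yel"):print(nm,tri(cen[nm,"scene"],cen[nm,"top"]))
k,c=comp("top",red,(205,230,260,300))
vx,vy,_,_=cv2.fitLine(np.argwhere(k)[:,::-1].astype(np.float32),cv2.DIST_L2,0,.01,.01).ravel()
u,v=cen["red","top"];p=plane("top",u,v,.053);q=plane("top",u+5*vx,v+5*vy,.053);d=q-p
print("red plane top",p,"yaw",np.degrees(np.arctan2(d[1],d[0])),"scene",plane("scene",*cen["red","scene"],.050))
k,c=comp("top",tan,(275,210,370,290))
rc=cv2.boxPoints(cv2.minAreaRect(c));P=[plane("top",*x,.015) for x in rc];print("board",rc.round(1).tolist(),np.round(P,4).tolist())
for i in range(4):
    e=P[(i+1)%4]-P[i];print(np.linalg.norm(e),np.degrees(np.arctan2(e[1],e[0])))
print("center",np.mean(P,0))
# crop corners manual
s=800/170
for x in((462,30),(745,122),(687,313),(402,222)):print(plane("top",200+x[0]/s,215+x[1]/s,.015).round(4))
# crown
print("crown top",plane("top",200+480/s,215+125/s,.096))
t=624/130
print("scene corners",[plane("scene",270+a/t,175+b/t,.015).round(4) for a,b in((75,97),(266,97),(275,280),(67,275))],"post far top",plane("scene",270+174/t,175+130/t,.098))
E
```

```text
top red 121 (np.float64(230.64462809917356), np.float64(271.94214876033055)) ((230.65000915527344, 271.95001220703125), (22.452173233032227, 5.0596442222595215), 71.56505584716797)
top yel 8 (np.float64(221.5), np.float64(251.5)) ((221.5, 251.5), (1.0, 5.0), 90.0)
scene red 84 (np.float64(361.45238095238096), np.float64(256.23809523809524)) ((361.4649353027344, 256.01910400390625), (4.628904342651367, 18.834850311279297), 61.38954162597656)
scene yel 4 (np.float64(346.5), np.float64(251.0)) ((346.5, 251.0), (2.1213202476501465, 0.7071067094802856), 45.0)
red (array([0.45406351, 0.14336804, 0.05053026]), np.float64(0.0035459641166526853))
yel (array([0.509504  , 0.16418106, 0.10114867]), np.float64(0.0021288768647660904))
red plane top [0.45549435 0.14222609 0.053     ] yaw -160.77562325922895 scene [0.45220866 0.14369351 0.05      ]
board [[283.20001220703125, 260.3999938964844], [296.6000061035156, 220.1999969482422], [358.70001220703125, 240.89999389648438], [345.29998779296875, 281.1000061035156]] [[0.4916, -0.0098, 0.015], [0.613, -0.0502, 0.015], [0.5501, -0.2365, 0.015], [0.4305, -0.1938, 0.015]]
0.12796654586074793 -18.41396388041282
0.19666980575284204 -108.65067125744376
0.1270262453983698 160.36594034203458
0.193963410708253 71.63229378796981
center [ 0.52132228 -0.12257171  0.015     ]
[ 0.6094 -0.0549  0.015 ]
[ 0.5501 -0.2354  0.015 ]
[ 0.4293 -0.1958  0.015 ]
[ 0.4863 -0.0164  0.015 ]
crown top [ 0.53920112 -0.0636031   0.096     ]
scene corners [array([ 0.5499, -0.2286,  0.015 ]), array([ 0.425 , -0.1923,  0.015 ]), array([ 0.4884, -0.0088,  0.015 ]), array([ 0.6091, -0.0489,  0.015 ])] post far top [ 0.53700947 -0.06638608  0.098     ]
```

{"method": "servo_tool", "body": {"deltas": [{"hand": 0, "linear": [0, 0, 0], "dr": [0, 0, -8.5]}, {"hand": 0, "linear": [0, 0, 0], "dr": [0, 0, -8.5]}, {"hand": 0, "linear": [0, 0, 0], "dr": [0, 0, -8.5]}, {"hand": 0, "linear": [0, 0, 0], "dr": [0, 0, -8.5]}, {"hand": 0, "linear": [-0.01, -0.03, 0], "dr": [0, 0, 0]}, {"hand": 0, "linear": [-0.013, -0.04, 0], "dr": [0, 0, 0]}, {"hand": 0, "linear": [-0.013, -0.04, 0], "dr": [0, 0, 0]}, {"hand": 0, "linear": [-0.013, -0.04, 0], "dr": [0, 0, 0]}, {"hand": 0, "linear": [-0.013, -0.04, 0], "dr": [0, 0, 0]}, {"hand": 0, "linear": [-0.013, -0.04, 0], "dr": [0, 0, 0]}], "newtons": 40}}

```text
time_s: 1.1
ee_pos: [0.2936, 0.3619, 0.25]
eef_rot: [0.525, -3.097, 0.001]
force: [0.1, 0.5, -0.3]
width: 0.0854
grip_force: 0.0
```

```bash
cat >> h.py <<'E'
def goto(p,yaw):
    "remaining tool shift and turn (deg) to point p with tool y at yaw+90 deg, tool down"
    s=st();M=R.from_rotvec(s["eef_rot"]);a=np.radians(yaw)
    T=R.from_matrix(np.c_[[-np.cos(a),-np.sin(a),0],[-np.sin(a),np.cos(a),0],[0,0,-1]])
    print("shift",np.round(M.inv().apply(np.array(p)-s["ee_pos"]),4),"turn",np.round(np.degrees((M.inv()*T).as_rotvec()),2))
E
python3 -c "
from h import *
goto([.460,.145,.10],19.2)"
```

```text
1.1 [0.2936 0.3619 0.25  ] F [ 0.1  0.5 -0.3] T [ 0.02 -0.03  0.01] w 0.0854 g 0.0 
Rot [[-0.944, -0.33, -0.0], [-0.33, 0.944, -0.0], [0.0, -0.0, -1.0]] j [ 0.8   0.15  1.72 -0.    1.27 -1.11]
shift [-0.0856 -0.2596  0.15  ] turn [-0.02 -0.03  0.06]
```

{"method": "servo_tool", "body": {"deltas": [{"hand": 0, "linear": [-0.012, -0.037, 0.01], "dr": [0, 0, 0]}, {"hand": 0, "linear": [-0.012, -0.037, 0.01], "dr": [0, 0, 0]}, {"hand": 0, "linear": [-0.012, -0.037, 0.02], "dr": [0, 0, 0]}, {"hand": 0, "linear": [-0.012, -0.037, 0.02], "dr": [0, 0, 0]}, {"hand": 0, "linear": [-0.012, -0.037, 0.02], "dr": [0, 0, 0]}, {"hand": 0, "linear": [-0.012, -0.037, 0.02], "dr": [0, 0, 0]}, {"hand": 0, "linear": [-0.012, -0.037, 0.02], "dr": [0, 0, 0]}, {"hand": 0, "linear": [0, 0, 0.02], "dr": [0, 0, 0]}, {"hand": 0, "linear": [0, 0, 0], "dr": [0, 0, 0]}, {"hand": 0, "linear": [0, 0, 0], "dr": [0, 0, 0]}]}}

```text
time_s: 2.1
ee_pos: [0.457, 0.1466, 0.11]
eef_rot: [0.524, -3.095, -0.0]
force: [-0.1, -0.2, 1.0]
width: 0.0855
grip_force: 0.0
```

```bash
python3 -c "
from h import *
goto([.460,.145,.045],19.2)
im=r.grab_frame('scene')[175:325,260:460];cv2.imwrite('pics/c.png',cv2.resize(im[:,:,::-1],(800,600),interpolation=cv2.INTER_CUBIC))"
```

```text
2.1 [0.457  0.1466 0.11  ] F [-0.1 -0.2  1. ] T [ 0.02 -0.03  0.01] w 0.0855 g 0.0 
Rot [[-0.944, -0.329, -0.002], [-0.329, 0.944, -0.0], [0.002, 0.0, -1.0]] j [ 0.22  0.34  1.89  0.    0.92 -1.68]
shift [-0.0025 -0.0025  0.0649] turn [ 0.03 -0.13  0.01]
```

View pics/c.png

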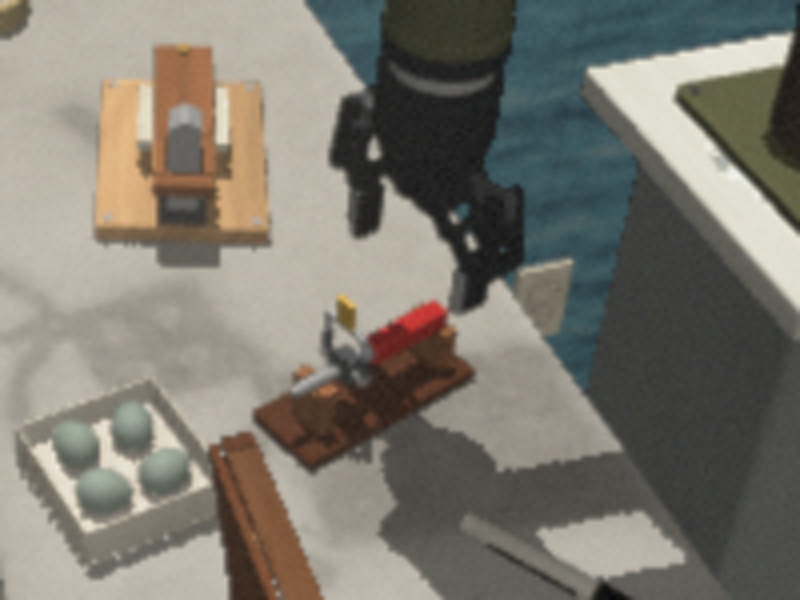

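The gripper hangs open, centred over the red handle at (410,330), with clear space around it. I descend and close.

{"method": "servo_tool", "body": {"deltas": [{"hand": 0, "linear": [-0.0025, -0.0025, 0.01], "dr": [0, 0, 0]}, {"hand": 0, "linear": [0, 0, 0.015], "dr": [0, 0, 0]}, {"hand": 0, "linear": [0, 0, 0.015], "dr": [0, 0, 0]}, {"hand": 0, "linear": [0, 0, 0.015], "dr": [0, 0, 0]}, {"hand": 0, "linear": [0, 0, 0.01], "dr": [0, 0, 0]}, {"hand": 0.4, "linear": [0, 0, 0], "dr": [0, 0, 0]}, {"hand": 0.6, "linear": [0, 0, 0], "dr": [0, 0, 0]}, {"hand": 0.7, "linear": [0, 0, 0], "dr": [0, 0, 0]}, {"hand": 0.75, "linear": [0, 0, 0], "dr": [0, 0, 0]}, {"hand": 0.78, "linear": [0, 0, 0], "dr": [0, 0, 0]}], "newtons": 40}}

```text
time_s: 3.15
ee_pos: [0.4614, 0.1452, 0.0458]
eef_rot: [-0.524, 3.096, 0.0]
force: [-0.4, 0.3, -0.0]
width: 0.0187
grip_force: 0.0
```

```bash
python3 -c "
from h import *
goto([.460,.145,.045],19.2)"
```

```text
3.15 [0.4614 0.1452 0.0458] F [-0.4  0.3 -0. ] T [-0.02  0.02  0.06] w 0.0187 g 0.0 
Rot [[-0.944, -0.329, 0.001], [-0.329, 0.944, 0.0], [-0.001, -0.0, -1.0]] j [ 0.22  0.44  1.95 -0.    0.75 -1.69]
shift [0.0014 0.0003 0.0008] turn [-0.01  0.07  0.03]
```

{"method": "servo_tool", "body": {"deltas": [{"hand": 0.79, "linear": [0, 0, 0], "dr": [0, 0, 0]}, {"hand": 0.8, "linear": [0, 0, 0], "dr": [0, 0, 0]}, {"hand": 0.81, "linear": [0, 0, 0], "dr": [0, 0, 0]}, {"hand": 0.82, "linear": [0, 0, 0], "dr": [0, 0, 0]}, {"hand": 0.84, "linear": [0, 0, 0], "dr": [0, 0, 0]}, {"hand": 0.87, "linear": [0, 0, 0], "dr": [0, 0, 0]}, {"hand": 0.9, "linear": [0, 0, 0], "dr": [0, 0, 0]}, {"hand": 1, "linear": [0, 0, 0], "dr": [0, 0, 0]}, {"hand": 1, "linear": [0, 0, 0], "dr": [0, 0, 0]}, {"hand": 1, "linear": [0, 0, 0], "dr": [0, 0, 0]}], "newtons": 40}}

```text
time_s: 4.15
ee_pos: [0.4612, 0.145, 0.0456]
eef_rot: [-0.525, 3.097, -0.0]
force: [-0.1, -2.7, 5.2]
width: 0.0153
grip_force: 39.0
```

```bash
python3 -c "
from h import *
goto([.460,.145,.045],19.2)"
```

```text
4.15 [0.4612 0.145  0.0456] F [-0.1 -2.7  5.2] T [-0.39  0.01  0.01] w 0.0153 g 39.0 
Rot [[-0.944, -0.33, 0.001], [-0.33, 0.944, -0.0], [-0.001, -0.0, -1.0]] j [ 0.22  0.44  1.95 -0.    0.75 -1.69]
shift [0.0012 0.0004 0.0006] turn [-0.02  0.03  0.04]
```

{"method": "servo_tool", "body": {"deltas": [{"hand": 1, "linear": [0, 0, -0.003], "dr": [0, 0, 0]}, {"hand": 1, "linear": [0, 0, -0.005], "dr": [0, 0, 0]}, {"hand": 1, "linear": [0, 0, -0.008], "dr": [0, 0, 0]}, {"hand": 1, "linear": [0, 0, -0.012], "dr": [0, 0, 0]}, {"hand": 1, "linear": [0, 0, -0.012], "dr": [0, 0, 0]}, {"hand": 1, "linear": [0, 0, -0.012], "dr": [0, 0, 0]}, {"hand": 1, "linear": [0, 0, -0.012], "dr": [0, 0, 0]}, {"hand": 1, "linear": [0, 0, -0.012], "dr": [0, 0, 0]}, {"hand": 1, "linear": [0, 0, 0], "dr": [0, 0, 0]}, {"hand": 1, "linear": [0, 0, 0], "dr": [0, 0, 0]}]}}

```text
time_s: 5.15
ee_pos: [0.461, 0.1452, 0.1216]
eef_rot: [-0.525, 3.097, 0.0]
force: [-0.8, -0.2, -1.8]
width: 0.0151
grip_force: 39.1
```

```bash
python3 - <<'E'
from h import *
st()
# crown: grey (low saturation) pixels within the cradle bar region
for n,(u0,v0,u1,v1) in(("top",(292,233,312,250)),("scene",(298,198,313,219))):
    im=cv2.imread(f"pics/{n}0.png");h=cv2.cvtColor(im,cv2.COLOR_BGR2HSV)[v0:v1,u0:u1]
    print(n,u0,v0);print("\n".join(" ".join(f"{a:3d}/{b:3d}" for a,b in zip(x,y)) for x,y in zip(h[...,1],h[...,2])))
for off in(-.006,0,.006):
    yc=np.array([.314,.949,0]);xc=np.array([.949,-.314,0]);o=np.array([.5404,-.0593,0])+off*yc
    for n in("top","scene"):
        print(off,n,[proj(n,o+sx*.012*xc+sy*.012*yc+[0,0,z]).round(1).tolist() for sx,sy,z in((-1,-1,.0915),(-1,1,.0915),(1,-1,.0915),(1,1,.0915),(0,-1,.098),(0,1,.098))])
E
```

```text
5.15 [0.461  0.1452 0.1216] F [-0.8 -0.2 -1.8] T [-0.01 -0.02  0.02] w 0.0151 g 39.1 
Rot [[-0.944, -0.329, 0.001], [-0.329, 0.944, 0.0], [-0.001, 0.0, -1.0]] j [ 0.22  0.32  1.87  0.    0.95 -1.69]
top 292 233
178/102 177/131 172/123 170/120 180/130 160/142 146/140 131/156 129/168 126/166 128/167 129/170 129/172 129/176 127/179 132/178 128/180 128/177 127/175 127/177
187/116 167/122 167/124 167/124 167/107 172/107 176/129 158/132 155/132 155/130 133/155 128/169 125/167 132/166 128/170 128/173 129/178 126/180 130/182 130/178
179/128 173/121 165/119 171/127 167/116 174/117 164/140 166/134 167/131 183/128 165/133 156/132 151/133 137/155 131/170 132/166 128/171 128/173 132/176 128/178
174/129 168/126 171/118 165/116 173/ 93 178/ 99 150/138 104/133  90/125 113/126 155/132 177/131 178/129 161/136 158/131 154/129 129/158 130/171 127/166 128/171
169/127 167/133 172/105 170/ 42  34/ 30 146/ 21  11/ 68  13/114  18/126   4/117  53/121  96/125 113/126 159/130 173/131 171/130 161/133 151/135 148/126 134/152
164/131 173/127 167/ 99 159/ 45  28/ 27  68/ 30   6/ 90   4/127   2/116   0/115   8/121  
[... 4306 characters left out ...]
05  95/102  86/101  83/104  88/101 113/106 130/122 124/127
-0.006 top [[305.2, 247.3], [297.1, 244.6], [307.7, 239.3], [299.7, 236.7], [306.5, 243.1], [298.5, 240.4]]
-0.006 scene [[309.9, 201.9], [310.0, 206.8], [301.7, 201.7], [301.7, 206.6], [305.9, 200.0], [305.9, 204.9]]
0 top [[303.1, 246.6], [295.1, 244.0], [305.7, 238.7], [297.7, 236.0], [304.5, 242.4], [296.5, 239.7]]
0 scene [[309.9, 203.1], [310.1, 208.1], [301.7, 202.9], [301.7, 207.9], [305.9, 201.2], [306.0, 206.1]]
0.006 top [[301.1, 246.0], [293.1, 243.3], [303.7, 238.0], [295.7, 235.4], [302.5, 241.7], [294.5, 239.1]]
0.006 scene [[310.0, 204.3], [310.1, 209.3], [301.7, 204.2], [301.7, 209.1], [305.9, 202.4], [306.0, 207.4]]
```

{"method": "servo_tool", "body": {"deltas": [{"hand": 1, "linear": [0, 0, 0], "dr": [0, 0, 7.5]}, {"hand": 1, "linear": [0, 0, 0], "dr": [0, 0, 7.5]}, {"hand": 1, "linear": [0, 0, 0], "dr": [0, 0, 7.5]}, {"hand": 1, "linear": [0, 0, 0], "dr": [0, 0, 7.5]}, {"hand": 1, "linear": [0, 0, 0], "dr": [0, 0, 7.5]}, {"hand": 1, "linear": [-0.003, -0.03, 0], "dr": [0, 0, 0]}, {"hand": 1, "linear": [-0.005, -0.045, 0], "dr": [0, 0, 0]}, {"hand": 1, "linear": [-0.005, -0.045, 0], "dr": [0, 0, 0]}, {"hand": 1, "linear": [-0.005, -0.035, 0], "dr": [0, 0, 0]}, {"hand": 1, "linear": [-0.005, -0.015, 0], "dr": [0, 0, 0]}]}}

```text
time_s: 6.15
ee_pos: [0.4274, -0.0256, 0.1205]
eef_rot: [-0.502, -3.098, 0.001]
force: [0.4, -0.6, -1.5]
width: 0.0153
grip_force: 39.4
```

```bash
python3 -c "
from h import *
goto([.4299,-.027,.0756],-18.3)"
```

```text
6.15 [ 0.4274 -0.0256  0.1205] F [ 0.4 -0.6 -1.5] T [ 0.02 -0.01  0.02] w 0.0153 g 39.4 
Rot [[-0.949, 0.315, -0.003], [0.315, 0.949, -0.0], [0.003, -0.001, -1.0]] j [-0.16  0.26  1.98 -0.    0.91 -1.41]
shift [-0.003  -0.0004  0.0449] turn [-0.07 -0.16 -0.09]
```

{"method": "servo_tool", "body": {"deltas": [{"hand": 1, "linear": [0, 0, 0.01], "dr": [0, 0, 0]}, {"hand": 1, "linear": [0, 0, 0.01], "dr": [0, 0, 0]}, {"hand": 1, "linear": [0, 0, 0.01], "dr": [0, 0, 0]}, {"hand": 1, "linear": [0, 0, 0.01], "dr": [0, 0, 0]}, {"hand": 1, "linear": [0, 0, 0.005], "dr": [0, 0, 0]}, {"hand": 1, "linear": [0, 0, 0], "dr": [0, 0, 0]}, {"hand": 1, "linear": [0, 0, 0], "dr": [0, 0, 0]}, {"hand": 1, "linear": [0, 0, 0], "dr": [0, 0, 0]}, {"hand": 1, "linear": [0, 0, 0], "dr": [0, 0, 0]}, {"hand": 1, "linear": [0, 0, 0], "dr": [0, 0, 0]}]}}

```text
time_s: 7.15
ee_pos: [0.4298, -0.0236, 0.0767]
eef_rot: [0.499, 3.101, -0.0]
force: [0.5, -1.0, -0.6]
width: 0.0154
grip_force: 39.4
```

```bash
python3 - <<'E'
from h import *
goto([.4299,-.027,.0756],-18.3)
a=r.grab_frame('scene')[175:275,270:400];b=r.grab_frame('top')[210:310,240:370]
im=np.vstack([cv2.resize(x[:,:,::-1],(390*1,300),interpolation=cv2.INTER_CUBIC) for x in(a,b)])
cv2.imwrite('pics/d.png',im)
E
```

```text
7.15 [ 0.4298 -0.0236  0.0767] F [ 0.5 -1.  -0.6] T [-0.02 -0.   -0.02] w 0.0154 g 39.4 
Rot [[-0.95, 0.313, 0.001], [0.313, 0.95, -0.0], [-0.001, 0.0, -1.0]] j [-0.15  0.34  2.03 -0.    0.78 -1.4 ]
shift [-0.0012 -0.0032  0.0011] turn [0.01 0.05 0.03]
```

View pics/d.png

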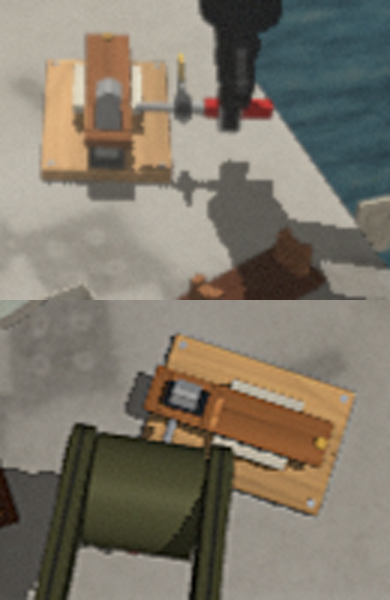

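The lower crop (top view) shows the shank at about (172,430) heading for the post crown at (185,390), so it is already nearly in line. I advance slowly.

{"method": "servo_tool", "body": {"deltas": [{"hand": 1, "linear": [0, -0.001, 0.001], "dr": [0, 0, 0]}, {"hand": 1, "linear": [-0.001, 0, 0], "dr": [0, 0, 0]}, {"hand": 1, "linear": [-0.001, 0, 0], "dr": [0, 0, 0]}, {"hand": 1, "linear": [-0.001, 0, 0], "dr": [0, 0, 0]}, {"hand": 1, "linear": [-0.001, 0, 0], "dr": [0, 0, 0]}, {"hand": 1, "linear": [-0.001, 0, 0], "dr": [0, 0, 0]}, {"hand": 1, "linear": [-0.001, 0, 0], "dr": [0, 0, 0]}, {"hand": 1, "linear": [-0.001, 0, 0], "dr": [0, 0, 0]}, {"hand": 1, "linear": [-0.001, 0, 0], "dr": [0, 0, 0]}, {"hand": 1, "linear": [-0.001, 0, 0], "dr": [0, 0, 0]}]}}

```text
time_s: 8.25
ee_pos: [0.4379, -0.0273, 0.0753]
eef_rot: [0.499, 3.102, 0.0]
force: [0.8, -0.5, -1.0]
width: 0.0153
grip_force: 39.4
```

```bash
cat >> h.py <<'E'
def cr():
    "state in cradle axes about the drawn post"
    s=r.get_state();a=np.radians(-18.3);M=np.array([[np.cos(a),np.sin(a),0],[-np.sin(a),np.cos(a),0],[0,0,1]])
    print(round(s["time_s"],2),"pos mm",np.round(M@(np.array(s["ee_pos"])-[.5404,-.0593,0])*1e3,1),"F",np.round(M@s["force"],1),"T",np.round(M@s["torque"],2),"w",round(s["width"]*1e3,1))
E
python3 -c "
from h import *
cr()"
```

```text
8.25 pos mm [-107.4   -1.8   75.3] F [ 0.9 -0.2 -1. ] T [-0.03  0.03 -0.04] w 15.3
```

{"method": "servo_tool", "body": {"deltas": [{"hand": 1, "linear": [-0.0005, 0, 0], "dr": [0, 0, 0]}, {"hand": 1, "linear": [-0.0005, 0, 0], "dr": [0, 0, 0]}, {"hand": 1, "linear": [-0.0005, 0, 0], "dr": [0, 0, 0]}, {"hand": 1, "linear": [-0.0005, 0, 0], "dr": [0, 0, 0]}, {"hand": 1, "linear": [-0.0005, 0, 0], "dr": [0, 0, 0]}, {"hand": 1, "linear": [-0.0005, 0, 0], "dr": [0, 0, 0]}, {"hand": 1, "linear": [-0.0005, 0, 0], "dr": [0, 0, 0]}, {"hand": 1, "linear": [-0.0005, 0, 0], "dr": [0, 0, 0]}, {"hand": 1, "linear": [0, 0, 0], "dr": [0, 0, 0]}, {"hand": 1, "linear": [0, 0, 0], "dr": [0, 0, 0]}]}}

```text
time_s: 9.25
ee_pos: [0.4416, -0.0285, 0.0753]
eef_rot: [-0.499, -3.102, 0.0]
force: [1.0, -0.5, -2.3]
width: 0.0153
grip_force: 39.4
```

```bash
python3 -c "
from h import *
cr()"
```

```text
9.25 pos mm [-103.5   -1.8   75.3] F [ 1.1 -0.1 -2.3] T [0.04 0.02 0.01] w 15.3
```

{"method": "servo_tool", "body": {"deltas": [{"hand": 1, "linear": [-0.0005, 0, 0], "dr": [0, 0, 0]}, {"hand": 1, "linear": [-0.0005, 0, 0], "dr": [0, 0, 0]}, {"hand": 1, "linear": [-0.0005, 0, 0], "dr": [0, 0, 0]}, {"hand": 1, "linear": [-0.0005, 0, 0], "dr": [0, 0, 0]}, {"hand": 1, "linear": [-0.0005, 0, 0], "dr": [0, 0, 0]}, {"hand": 1, "linear": [-0.0005, 0, 0], "dr": [0, 0, 0]}, {"hand": 1, "linear": [-0.0005, 0, 0], "dr": [0, 0, 0]}, {"hand": 1, "linear": [-0.0005, 0, 0], "dr": [0, 0, 0]}, {"hand": 1, "linear": [0, 0, 0], "dr": [0, 0, 0]}, {"hand": 1, "linear": [0, 0, 0], "dr": [0, 0, 0]}]}}

```text
time_s: 10.25
ee_pos: [0.4447, -0.0298, 0.0752]
eef_rot: [-0.499, -3.101, 0.0]
force: [-2.5, -0.4, -0.9]
width: 0.0153
grip_force: 39.5
```

```bash
python3 -c "
from h import *
cr()"
```

```text
10.25 pos mm [-100.1   -2.    75.2] F [-2.3 -1.1 -0.9] T [-0.28  0.37 -0.19] w 15.3
```

{"method": "servo_tool", "body": {"deltas": [{"hand": 1, "linear": [0, -0.0003, 0], "dr": [0, 0, 0]}, {"hand": 1, "linear": [0, -0.0003, 0], "dr": [0, 0, 0]}, {"hand": 1, "linear": [0, -0.0003, 0], "dr": [0, 0, 0]}, {"hand": 1, "linear": [0, -0.0003, 0], "dr": [0, 0, 0]}, {"hand": 1, "linear": [-0.0005, 0, 0], "dr": [0, 0, 0]}, {"hand": 1, "linear": [-0.0005, 0, 0], "dr": [0, 0, 0]}, {"hand": 1, "linear": [0, 0, 0], "dr": [0, 0, 0]}, {"hand": 1, "linear": [0, 0, 0], "dr": [0, 0, 0]}, {"hand": 1, "linear": [0, 0, 0], "dr": [0, 0, 0]}, {"hand": 1, "linear": [0, 0, 0], "dr": [0, 0, 0]}]}}

```text
time_s: 11.25
ee_pos: [0.4461, -0.0313, 0.0754]
eef_rot: [0.499, 3.101, -0.0]
force: [0.1, -1.3, -1.0]
width: 0.0153
grip_force: 39.5
```

```bash
python3 -c "
from h import *
cr()"
```

```text
11.25 pos mm [-98.3  -3.   75.4] F [ 0.5 -1.2 -1. ] T [-0.13  0.02 -0.07] w 15.3
```

{"method": "servo_tool", "body": {"deltas": [{"hand": 1, "linear": [-0.0005, -0.0003, 0], "dr": [0, 0, 0]}, {"hand": 1, "linear": [-0.0005, 0, 0], "dr": [0, 0, 0]}, {"hand": 1, "linear": [-0.0005, 0, 0], "dr": [0, 0, 0]}, {"hand": 1, "linear": [-0.0005, 0, 0], "dr": [0, 0, 0]}, {"hand": 1, "linear": [-0.0005, 0, 0], "dr": [0, 0, 0]}, {"hand": 1, "linear": [-0.0005, 0, 0], "dr": [0, 0, 0]}, {"hand": 1, "linear": [-0.0005, 0, 0], "dr": [0, 0, 0]}, {"hand": 1, "linear": [-0.0005, 0, 0], "dr": [0, 0, 0]}, {"hand": 1, "linear": [0, 0, 0], "dr": [0, 0, 0]}, {"hand": 1, "linear": [0, 0, 0], "dr": [0, 0, 0]}]}}

```text
time_s: 12.25
ee_pos: [0.4496, -0.0329, 0.0753]
eef_rot: [0.499, 3.102, -0.0]
force: [-1.5, -2.4, -0.3]
width: 0.0154
grip_force: 39.6
```

```bash
python3 -c "
from h import *
cr()"
```

```text
12.25 pos mm [-94.5  -3.4  75.3] F [-0.7 -2.7 -0.3] T [-0.39  0.18 -0.24] w 15.4
```

{"method": "servo_tool", "body": {"deltas": [{"hand": 1, "linear": [0, -0.0003, 0], "dr": [0, 0, 0]}, {"hand": 1, "linear": [0, -0.0003, 0], "dr": [0, 0, 0]}, {"hand": 1, "linear": [-0.0005, 0, 0], "dr": [0, 0, 0]}, {"hand": 1, "linear": [-0.0005, 0, 0], "dr": [0, 0, 0]}, {"hand": 1, "linear": [-0.0005, 0, 0], "dr": [0, 0, 0]}, {"hand": 1, "linear": [-0.0005, 0, 0], "dr": [0, 0, 0]}, {"hand": 1, "linear": [-0.0005, 0, 0], "dr": [0, 0, 0]}, {"hand": 1, "linear": [-0.0005, 0, 0], "dr": [0, 0, 0]}, {"hand": 1, "linear": [0, 0, 0], "dr": [0, 0, 0]}, {"hand": 1, "linear": [0, 0, 0], "dr": [0, 0, 0]}]}}

```text
time_s: 13.25
ee_pos: [0.4525, -0.0344, 0.0754]
eef_rot: [0.499, 3.101, 0.0]
force: [-0.3, -0.3, -1.6]
width: 0.0158
grip_force: 39.5
```

```bash
python3 -c "
from h import *
cr()"
```

```text
13.25 pos mm [-91.2  -3.9  75.4] F [-0.2 -0.4 -1.6] T [-0.06  0.02 -0.02] w 15.8
```

{"method": "servo_tool", "body": {"deltas": [{"hand": 1, "linear": [-0.001, 0, 0], "dr": [0, 0, 0]}, {"hand": 1, "linear": [-0.001, 0, 0], "dr": [0, 0, 0]}, {"hand": 1, "linear": [-0.001, 0, 0], "dr": [0, 0, 0]}, {"hand": 1, "linear": [-0.001, 0, 0], "dr": [0, 0, 0]}, {"hand": 1, "linear": [-0.001, 0, 0], "dr": [0, 0, 0]}, {"hand": 1, "linear": [-0.001, 0, 0], "dr": [0, 0, 0]}, {"hand": 1, "linear": [-0.001, 0, 0], "dr": [0, 0, 0]}, {"hand": 1, "linear": [-0.001, 0, 0], "dr": [0, 0, 0]}, {"hand": 1, "linear": [0, 0, 0], "dr": [0, 0, 0]}, {"hand": 1, "linear": [0, 0, 0], "dr": [0, 0, 0]}]}}

```text
time_s: 14.25
ee_pos: [0.4601, -0.0369, 0.0753]
eef_rot: [0.499, 3.101, -0.0]
force: [0.2, -1.5, -1.6]
width: 0.0159
grip_force: 39.5
```

```bash
python3 -c "
from h import *
cr()"
```

```text
14.25 pos mm [-83.2  -3.9  75.3] F [ 0.7 -1.4 -1.6] T [-0.13 -0.09 -0.04] w 15.9
```

{"method": "servo_tool", "body": {"deltas": [{"hand": 1, "linear": [-0.001, 0, 0], "dr": [0, 0, 0]}, {"hand": 1, "linear": [-0.001, 0, 0], "dr": [0, 0, 0]}, {"hand": 1, "linear": [-0.001, 0, 0], "dr": [0, 0, 0]}, {"hand": 1, "linear": [-0.001, 0, 0], "dr": [0, 0, 0]}, {"hand": 1, "linear": [-0.001, 0, 0], "dr": [0, 0, 0]}, {"hand": 1, "linear": [-0.001, 0, 0], "dr": [0, 0, 0]}, {"hand": 1, "linear": [-0.001, 0, 0], "dr": [0, 0, 0]}, {"hand": 1, "linear": [-0.001, 0, 0], "dr": [0, 0, 0]}, {"hand": 1, "linear": [0, 0, 0], "dr": [0, 0, 0]}, {"hand": 1, "linear": [0, 0, 0], "dr": [0, 0, 0]}]}}

```text
time_s: 15.25
ee_pos: [0.4677, -0.0394, 0.0753]
eef_rot: [0.499, 3.101, -0.0]
force: [-0.8, -1.5, -1.5]
width: 0.0152
grip_force: 39.5
```

```bash
python3 -c "
from h import *
cr()"
```

```text
15.25 pos mm [-75.2  -3.9  75.3] F [-0.3 -1.7 -1.5] T [-0.19 -0.08 -0.08] w 15.2
```

{"method": "servo_tool", "body": {"deltas": [{"hand": 1, "linear": [-0.001, -0.0003, 0], "dr": [0, 0, 0]}, {"hand": 1, "linear": [-0.001, 0, 0], "dr": [0, 0, 0]}, {"hand": 1, "linear": [-0.001, 0, 0], "dr": [0, 0, 0]}, {"hand": 1, "linear": [-0.001, 0, 0], "dr": [0, 0, 0]}, {"hand": 1, "linear": [-0.001, 0, 0], "dr": [0, 0, 0]}, {"hand": 1, "linear": [-0.001, 0, 0], "dr": [0, 0, 0]}, {"hand": 1, "linear": [-0.0005, 0, 0], "dr": [0, 0, 0]}, {"hand": 1, "linear": [-0.0005, 0, 0], "dr": [0, 0, 0]}, {"hand": 1, "linear": [0, 0, 0], "dr": [0, 0, 0]}, {"hand": 1, "linear": [0, 0, 0], "dr": [0, 0, 0]}]}}

```text
time_s: 16.25
ee_pos: [0.474, -0.0418, 0.0753]
eef_rot: [0.499, 3.102, -0.0]
force: [0.7, 0.0, -1.1]
width: 0.0152
grip_force: 39.5
```

```bash
python3 -c "
from h import *
cr()"
```

```text
16.25 pos mm [-68.5  -4.2  75.3] F [ 0.7  0.2 -1.1] T [-0.04  0.01 -0.01] w 15.2
```

{"method": "servo_tool", "body": {"deltas": [{"hand": 1, "linear": [-0.0005, 0, 0], "dr": [0, 0, 0]}, {"hand": 1, "linear": [-0.0005, 0, 0], "dr": [0, 0, 0]}, {"hand": 1, "linear": [-0.0005, 0, 0], "dr": [0, 0, 0]}, {"hand": 1, "linear": [-0.0005, 0, 0], "dr": [0, 0, 0]}, {"hand": 1, "linear": [-0.0005, 0, 0], "dr": [0, 0, 0]}, {"hand": 1, "linear": [-0.0005, 0, 0], "dr": [0, 0, 0]}, {"hand": 1, "linear": [0, 0, 0], "dr": [0, 0, 0]}, {"hand": 1, "linear": [0, 0, 0], "dr": [0, 0, 0]}, {"hand": 1, "linear": [0, 0, 0], "dr": [0, 0, 0]}, {"hand": 1, "linear": [0, 0, 0], "dr": [0, 0, 0]}]}}

```text
time_s: 17.25
ee_pos: [0.4769, -0.0427, 0.0753]
eef_rot: [-0.499, -3.102, 0.0]
force: [0.6, 0.3, -1.6]
width: 0.0155
grip_force: 39.5
```

```bash
python3 -c "
from h import *
cr()"
```

```text
17.25 pos mm [-65.5  -4.2  75.3] F [ 0.4  0.5 -1.6] T [-0.04  0.02 -0.02] w 15.5
```

{"method": "servo_tool", "body": {"deltas": [{"hand": 1, "linear": [-0.0005, 0, 0], "dr": [0, 0, 0]}, {"hand": 1, "linear": [-0.0005, 0, 0], "dr": [0, 0, 0]}, {"hand": 1, "linear": [-0.0005, 0, 0], "dr": [0, 0, 0]}, {"hand": 1, "linear": [-0.0005, 0, 0], "dr": [0, 0, 0]}, {"hand": 1, "linear": [-0.0005, 0, 0], "dr": [0, 0, 0]}, {"hand": 1, "linear": [-0.0005, 0, 0], "dr": [0, 0, 0]}, {"hand": 1, "linear": [0, 0, 0], "dr": [0, 0, 0]}, {"hand": 1, "linear": [0, 0, 0], "dr": [0, 0, 0]}, {"hand": 1, "linear": [0, 0, 0], "dr": [0, 0, 0]}, {"hand": 1, "linear": [0, 0, 0], "dr": [0, 0, 0]}]}}

```text
time_s: 18.25
ee_pos: [0.4781, -0.0432, 0.0751]
eef_rot: [-0.498, -3.099, -0.0]
force: [-4.9, 2.4, 1.3]
width: 0.0153
grip_force: 39.9
```

```bash
python3 -c "
from h import *
cr()"
```

```text
18.25 pos mm [-64.2  -4.3  75.1] F [-5.5  0.8  1.3] T [ 0.1   0.67 -0.02] w 15.3
```

The shoulder has seated: travel stopped at -64 mm with 5.5 N. I relax the push and release slowly.

{"method": "servo_tool", "body": {"deltas": [{"hand": 1, "linear": [0.0007, 0, 0], "dr": [0, 0, 0]}, {"hand": 1, "linear": [0.0007, 0, 0], "dr": [0, 0, 0]}, {"hand": 1, "linear": [0, 0, 0], "dr": [0, 0, 0]}, {"hand": 0.79, "linear": [0, 0, 0], "dr": [0, 0, 0]}, {"hand": 0.78, "linear": [0, 0, 0], "dr": [0, 0, 0]}, {"hand": 0.77, "linear": [0, 0, 0], "dr": [0, 0, 0]}, {"hand": 0.75, "linear": [0, 0, 0], "dr": [0, 0, 0]}, {"hand": 0.7, "linear": [0, 0, 0], "dr": [0, 0, 0]}, {"hand": 0.6, "linear": [0, 0, 0], "dr": [0, 0, 0]}, {"hand": 0.5, "linear": [0, 0, 0], "dr": [0, 0, 0]}], "newtons": 20}}

```text
time_s: 19.25
ee_pos: [0.4785, -0.0433, 0.0753]
eef_rot: [0.499, 3.102, -0.0]
force: [0.3, -0.5, -0.1]
width: 0.0426
grip_force: 0.0
```

```bash
python3 -c "
from h import *
cr()"
```

```text
19.25 pos mm [-63.8  -4.2  75.3] F [ 0.4 -0.4 -0.1] T [-0.01 -0.02  0.04] w 42.6
```

{"method": "servo_tool", "body": {"deltas": [{"hand": 0.5, "linear": [0, 0, -0.005], "dr": [0, 0, 0]}, {"hand": 0.5, "linear": [0, 0, -0.01], "dr": [0, 0, 0]}, {"hand": 0.5, "linear": [0, 0, -0.015], "dr": [0, 0, 0]}, {"hand": 0.5, "linear": [0, 0, -0.02], "dr": [0, 0, 0]}, {"hand": 0.5, "linear": [0, 0, -0.02], "dr": [0, 0, 0]}, {"hand": 0.6, "linear": [0, 0, -0.015], "dr": [0, 0, 0]}, {"hand": 1, "linear": [0, 0, 0], "dr": [0, 0, 0]}, {"hand": 1, "linear": [0, 0, 0], "dr": [0, 0, 0]}, {"hand": 1, "linear": [0, 0, 0], "dr": [0, 0, 0]}, {"hand": 1, "linear": [0, 0, 0], "dr": [0, 0, 0]}]}}

```text
time_s: 20.25
ee_pos: [0.4777, -0.0431, 0.1594]
eef_rot: [-0.499, -3.1, -0.0]
force: [0.1, 0.2, -0.7]
width: -0.0002
grip_force: 0.0
```

```bash
python3 - <<'E'
from h import *
cr()
a=r.grab_frame('scene');cv2.imwrite('pics/s2.png',a[:,:,::-1])
a=a[170:270,270:400]
cv2.imwrite('pics/e.png',cv2.resize(a[:,:,::-1],(780,600),interpolation=cv2.INTER_CUBIC))
E
```

```text
20.25 pos mm [-64.6  -4.3 159.4] F [ 0.   0.2 -0.7] T [ 0.01 -0.01  0.  ] w -0.2
```

View pics/e.png

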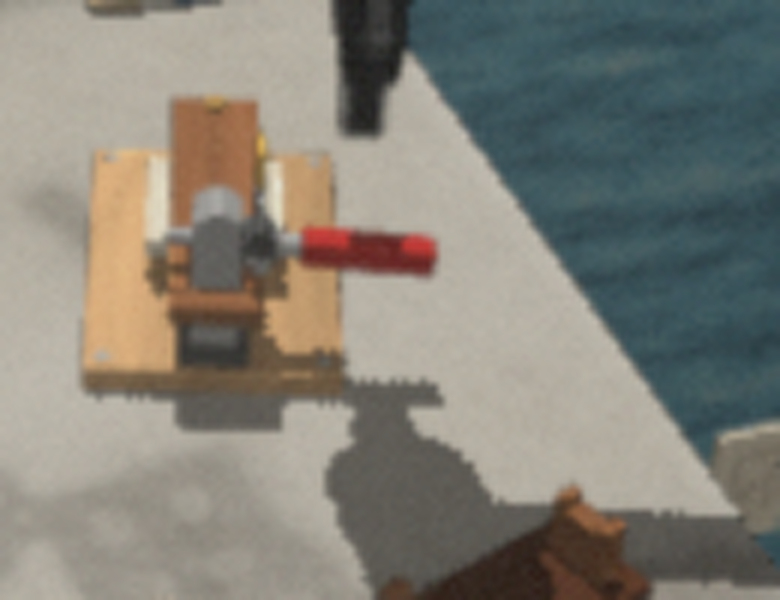

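The pin is through the post: its tip shows at (155,243) on the far side, the head sits against the post at (255,240), and the loop is upright with the yellow tab at (262,145). Next is the loop angle.

```bash
python3 - <<'E'
from h import *
a=np.radians(-18.3);M=np.array([[np.cos(a),np.sin(a),0],[-np.sin(a),np.cos(a),0],[0,0,1]]);o0=np.array([.5404,-.0593,0])
def cx(u,v,y):
    o,d=ray("scene",u,v);o=M@(o-o0);d=M@d;return (o+d*(y-o[1])/d[1])*1e3
im=cv2.imread("pics/s2.png");h=cv2.cvtColor(im,cv2.COLOR_BGR2HSV)
m=(h[...,0]>18)&(h[...,0]<34)&(h[...,1]>130);m[:185]=0;m[212:]=0;m[:,:310]=0;m[:,325:]=0
v,u=np.nonzero(m);print(len(u),u.min(),u.max(),v.min(),v.max())
for p in((u.mean(),v.mean()),(270+262/6,170+130/6),(270+262/6,170+158/6)):print("tab",cx(*p,-.0043))
print("post near/far edge +y face",cx(270+242/6,170+255/6,.0077),cx(270+192/6,170+255/6,.0077),"tip",cx(270+148/6,170+243/6,-.0043),"handle end",cx(270+437/6,170+255/6,-.0043))
E
```

```text
4 313 313 193 196
tab [-19.15827797  -4.3        127.75557532]
tab [-20.61996151  -4.3        137.61333765]
tab [-21.33626569  -4.3        121.40995308]
post near/far edge +y face [-13.5916092    7.7         72.21467769] [10.56271692  7.7        71.54037052] tip [31.95205412 -4.3        69.16176354] handle end [-109.03084389   -4.3          65.72485933]
```

{"method": "servo_tool", "body": {"deltas": [{"hand": 1, "linear": [-0.005, 0, 0.003], "dr": [0, 0, 0]}, {"hand": 1, "linear": [-0.005, 0, 0.004], "dr": [0, 0, 0]}, {"hand": 1, "linear": [-0.005, 0, 0.004], "dr": [0, 0, 0]}, {"hand": 1, "linear": [-0.005, 0, 0], "dr": [0, 0, 0]}, {"hand": 1, "linear": [-0.003, 0, 0], "dr": [0, 0, 0]}, {"hand": 1, "linear": [-0.001, 0, 0], "dr": [0, 0, 0]}, {"hand": 1, "linear": [-0.001, 0, 0], "dr": [0, 0, 0]}, {"hand": 1, "linear": [-0.001, 0, 0], "dr": [0, 0, 0]}, {"hand": 1, "linear": [-0.001, 0, 0], "dr": [0, 0, 0]}, {"hand": 1, "linear": [0, 0, 0], "dr": [0, 0, 0]}]}}

```text
time_s: 21.3
ee_pos: [0.5041, -0.0517, 0.1494]
eef_rot: [0.499, 3.101, -0.0]
force: [-0.0, 0.4, 0.4]
width: -0.0
grip_force: 0.0
```

```bash
python3 -c "
from h import *
cr()"
```

```text
21.3 pos mm [-36.8  -4.2 149.4] F [-0.2  0.3  0.4] T [ 0.01 -0.04  0.01] w -0.0
```

{"method": "servo_tool", "body": {"deltas": [{"hand": 1, "linear": [-0.005, 0, 0.0005], "dr": [0, 0, 0]}, {"hand": 1, "linear": [-0.005, 0, 0.0005], "dr": [0, 0, 0]}, {"hand": 1, "linear": [-0.005, 0, 0.001], "dr": [0, 0, 0]}, {"hand": 1, "linear": [-0.005, 0, 0.001], "dr": [0, 0, 0]}, {"hand": 1, "linear": [-0.005, 0, 0.0015], "dr": [0, 0, 0]}, {"hand": 1, "linear": [-0.005, 0, 0.002], "dr": [0, 0, 0]}, {"hand": 1, "linear": [-0.0047, 0, 0.0028], "dr": [0, 0, 0]}, {"hand": 1, "linear": [-0.0045, 0, 0.003], "dr": [0, 0, 0]}, {"hand": 1, "linear": [-0.004, 0, 0.0035], "dr": [0, 0, 0]}, {"hand": 1, "linear": [0, 0, 0], "dr": [0, 0, 0]}]}}

```text
time_s: 22.3
ee_pos: [0.5455, -0.0654, 0.1329]
eef_rot: [-0.499, -3.101, 0.0]
force: [-0.9, -1.2, -0.0]
width: 0.0002
grip_force: 0.0
```

```bash
python3 -c "
from h import *
cr()"
```

```text
22.3 pos mm [  6.7  -4.2 132.9] F [-0.5 -1.4 -0. ] T [-0.01  0.02 -0.08] w 0.2
```

{"method": "servo_tool", "body": {"deltas": [{"hand": 1, "linear": [-0.001, 0, 0.001], "dr": [0, 0, 0]}, {"hand": 1, "linear": [-0.001, 0, 0.001], "dr": [0, 0, 0]}, {"hand": 1, "linear": [-0.001, 0, 0.001], "dr": [0, 0, 0]}, {"hand": 1, "linear": [-0.0008, 0, 0.001], "dr": [0, 0, 0]}, {"hand": 1, "linear": [-0.0008, 0, 0.001], "dr": [0, 0, 0]}, {"hand": 1, "linear": [0, 0, 0], "dr": [0, 0, 0]}, {"hand": 1, "linear": [0, 0, 0], "dr": [0, 0, 0]}, {"hand": 1, "linear": [0, 0, 0], "dr": [0, 0, 0]}, {"hand": 1, "linear": [0, 0, 0], "dr": [0, 0, 0]}, {"hand": 1, "linear": [0, 0, 0], "dr": [0, 0, 0]}]}}

```text
time_s: 23.3
ee_pos: [0.5492, -0.0667, 0.1283]
eef_rot: [-0.499, -3.101, 0.0]
force: [-0.1, 0.5, -0.6]
width: 0.0002
grip_force: 0.1
```

```bash
python3 -c "
from h import *
cr()"
```

```text
23.3 pos mm [ 10.7  -4.2 128.3] F [-0.2  0.4 -0.6] T [ 0.02  0.07 -0.01] w 0.2
```

{"method": "servo_tool", "body": {"deltas": [{"hand": 1, "linear": [-0.0006, 0, 0.0008], "dr": [0, 0, 0]}, {"hand": 1, "linear": [-0.0006, 0, 0.0008], "dr": [0, 0, 0]}, {"hand": 1, "linear": [-0.0006, 0, 0.0008], "dr": [0, 0, 0]}, {"hand": 1, "linear": [-0.0006, 0, 0.0008], "dr": [0, 0, 0]}, {"hand": 1, "linear": [0, 0, 0], "dr": [0, 0, 0]}, {"hand": 1, "linear": [0, 0, 0], "dr": [0, 0, 0]}, {"hand": 1, "linear": [0, 0, 0], "dr": [0, 0, 0]}, {"hand": 1, "linear": [0, 0, 0], "dr": [0, 0, 0]}, {"hand": 1, "linear": [0, 0, 0], "dr": [0, 0, 0]}, {"hand": 1, "linear": [0, 0, 0], "dr": [0, 0, 0]}]}}

```text
time_s: 24.3
ee_pos: [0.5516, -0.0674, 0.1252]
eef_rot: [-0.499, -3.102, -0.0]
force: [0.4, 0.4, 2.5]
width: 0.0
grip_force: 1.0
```

```bash
python3 -c "
from h import *
cr()"
```

```text
24.3 pos mm [ 13.2  -4.2 125.2] F [0.3 0.5 2.5] T [ 0.01 -0.05 -0.  ] w 0.0
```

{"method": "servo_tool", "body": {"deltas": [{"hand": 1, "linear": [-0.0006, 0, 0.0008], "dr": [0, 0, 0]}, {"hand": 1, "linear": [-0.0006, 0, 0.0008], "dr": [0, 0, 0]}, {"hand": 1, "linear": [-0.0006, 0, 0.0008], "dr": [0, 0, 0]}, {"hand": 1, "linear": [0, 0, 0], "dr": [0, 0, 0]}, {"hand": 1, "linear": [0, 0, 0], "dr": [0, 0, 0]}, {"hand": 1, "linear": [0, 0, 0], "dr": [0, 0, 0]}, {"hand": 1, "linear": [0, 0, 0], "dr": [0, 0, 0]}, {"hand": 1, "linear": [0, 0, 0], "dr": [0, 0, 0]}, {"hand": 1, "linear": [0, 0, 0], "dr": [0, 0, 0]}, {"hand": 1, "linear": [0, 0, 0], "dr": [0, 0, 0]}]}}

```text
time_s: 25.3
ee_pos: [0.5538, -0.0681, 0.1233]
eef_rot: [0.499, 3.101, -0.0]
force: [-0.0, -0.7, 5.6]
width: 0.0001
grip_force: 2.3
```

```bash
python3 -c "
from h import *
cr()"
```

```text
25.3 pos mm [ 15.4  -4.2 123.3] F [ 0.2 -0.7  5.6] T [-0.07  0.03  0.01] w 0.1
```

{"method": "servo_tool", "body": {"deltas": [{"hand": 1, "linear": [-0.0008, 0, 0.0003], "dr": [0, 0, 0]}, {"hand": 1, "linear": [-0.0008, 0, 0.0003], "dr": [0, 0, 0]}, {"hand": 1, "linear": [-0.0008, 0, 0.0005], "dr": [0, 0, 0]}, {"hand": 1, "linear": [0, 0, 0], "dr": [0, 0, 0]}, {"hand": 1, "linear": [0, 0, 0], "dr": [0, 0, 0]}, {"hand": 1, "linear": [0, 0, 0], "dr": [0, 0, 0]}, {"hand": 1, "linear": [0, 0, 0], "dr": [0, 0, 0]}, {"hand": 1, "linear": [0, 0, 0], "dr": [0, 0, 0]}, {"hand": 1, "linear": [0, 0, 0], "dr": [0, 0, 0]}, {"hand": 1, "linear": [0, 0, 0], "dr": [0, 0, 0]}]}}

```text
time_s: 26.3
ee_pos: [0.5555, -0.0687, 0.1218]
eef_rot: [-0.499, -3.101, -0.0]
force: [-1.0, -0.4, 5.1]
width: 0.0001
grip_force: 2.6
```

```bash
python3 -c "
from h import *
cr()"
```

```text
26.3 pos mm [ 17.2  -4.2 121.8] F [-0.8 -0.7  5.1] T [0.06 0.19 0.01] w 0.1
```

{"method": "servo_tool", "body": {"deltas": [{"hand": 1, "linear": [-0.0007, 0, 0.0007], "dr": [0, 0, 0]}, {"hand": 1, "linear": [-0.0007, 0, 0.0007], "dr": [0, 0, 0]}, {"hand": 1, "linear": [-0.0004, 0, 0.0007], "dr": [0, 0, 0]}, {"hand": 1, "linear": [0, 0, 0], "dr": [0, 0, 0]}, {"hand": 1, "linear": [0, 0, 0], "dr": [0, 0, 0]}, {"hand": 1, "linear": [0, 0, 0], "dr": [0, 0, 0]}, {"hand": 1, "linear": [0, 0, 0], "dr": [0, 0, 0]}, {"hand": 1, "linear": [0, 0, 0], "dr": [0, 0, 0]}, {"hand": 1, "linear": [0, 0, 0], "dr": [0, 0, 0]}, {"hand": 1, "linear": [0, 0, 0], "dr": [0, 0, 0]}]}}

```text
time_s: 27.3
ee_pos: [0.5575, -0.0694, 0.1197]
eef_rot: [0.499, 3.102, -0.0]
force: [0.6, -0.3, -0.7]
width: -0.0002
grip_force: 0.0
```

```bash
python3 -c "
from h import *
cr()"
```

```text
27.3 pos mm [ 19.3  -4.2 119.7] F [ 0.7 -0.1 -0.7] T [-0.07  0.    0.03] w -0.2
```

The force dropped to zero, so the bar has snapped over the far edge. Next I shift outward and press down from above.

{"method": "servo_tool", "body": {"deltas": [{"hand": 1, "linear": [0, 0, -0.003], "dr": [0, 0, 0]}, {"hand": 1, "linear": [-0.005, 0, 0], "dr": [0, 0, 0]}, {"hand": 1, "linear": [-0.005, 0, 0], "dr": [0, 0, 0]}, {"hand": 1, "linear": [-0.004, 0, 0], "dr": [0, 0, 0]}, {"hand": 1, "linear": [0, 0, 0.003], "dr": [0, 0, 0]}, {"hand": 1, "linear": [0, 0, 0.002], "dr": [0, 0, 0]}, {"hand": 1, "linear": [0, 0, 0.002], "dr": [0, 0, 0]}, {"hand": 1, "linear": [0, 0, 0.001], "dr": [0, 0, 0]}, {"hand": 1, "linear": [0, 0, 0.001], "dr": [0, 0, 0]}, {"hand": 1, "linear": [0, 0, 0], "dr": [0, 0, 0]}]}}

```text
time_s: 28.3
ee_pos: [0.5704, -0.0736, 0.1135]
eef_rot: [-0.499, -3.101, -0.0]
force: [0.5, -0.1, 0.5]
width: 0.0
grip_force: 0.1
```

```bash
python3 -c "
from h import *
cr()"
```

```text
28.3 pos mm [ 33.   -4.2 113.5] F [0.5 0.  0.5] T [ 0.06 -0.07 -0.  ] w 0.0
```

{"method": "servo_tool", "body": {"deltas": [{"hand": 1, "linear": [0, 0, 0.001], "dr": [0, 0, 0]}, {"hand": 1, "linear": [0, 0, 0.001], "dr": [0, 0, 0]}, {"hand": 1, "linear": [0, 0, 0.001], "dr": [0, 0, 0]}, {"hand": 1, "linear": [0, 0, 0.001], "dr": [0, 0, 0]}, {"hand": 1, "linear": [0, 0, 0.001], "dr": [0, 0, 0]}, {"hand": 1, "linear": [0, 0, 0.001], "dr": [0, 0, 0]}, {"hand": 1, "linear": [0, 0, 0], "dr": [0, 0, 0]}, {"hand": 1, "linear": [0, 0, 0], "dr": [0, 0, 0]}, {"hand": 1, "linear": [0, 0, 0], "dr": [0, 0, 0]}, {"hand": 1, "linear": [0, 0, 0], "dr": [0, 0, 0]}]}}

```text
time_s: 29.3
ee_pos: [0.5713, -0.0739, 0.108]
eef_rot: [0.499, 3.101, -0.0]
force: [2.2, -0.2, 1.8]
width: 0.0001
grip_force: 1.3
```

```bash
python3 -c "
from h import *
cr()"
```

```text
29.3 pos mm [ 33.9  -4.2 108. ] F [2.2 0.5 1.8] T [-0.01 -0.35 -0.05] w 0.1
```

{"method": "servo_tool", "body": {"deltas": [{"hand": 1, "linear": [0, 0, 0.001], "dr": [0, 0, 0]}, {"hand": 1, "linear": [0, 0, 0.001], "dr": [0, 0, 0]}, {"hand": 1, "linear": [0, 0, 0.0005], "dr": [0, 0, 0]}, {"hand": 1, "linear": [0, 0, 0.0005], "dr": [0, 0, 0]}, {"hand": 1, "linear": [0, 0, 0.0005], "dr": [0, 0, 0]}, {"hand": 1, "linear": [0, 0, 0], "dr": [0, 0, 0]}, {"hand": 1, "linear": [0, 0, 0], "dr": [0, 0, 0]}, {"hand": 1, "linear": [0, 0, 0], "dr": [0, 0, 0]}, {"hand": 1, "linear": [0, 0, 0], "dr": [0, 0, 0]}, {"hand": 1, "linear": [0, 0, 0], "dr": [0, 0, 0]}]}}

```text
time_s: 30.3
ee_pos: [0.5719, -0.074, 0.1051]
eef_rot: [0.498, 3.099, -0.0]
force: [3.0, -1.0, 6.5]
width: -0.0001
grip_force: 3.5
```

```bash
python3 -c "
from h import *
cr()"
```

```text
30.3 pos mm [ 34.5  -4.1 105.1] F [3.1 0.  6.5] T [ 0.   -0.48  0.01] w -0.1
```

{"method": "servo_tool", "body": {"deltas": [{"hand": 1, "linear": [0, 0, 0.0005], "dr": [0, 0, 0]}, {"hand": 1, "linear": [0, 0, 0.0005], "dr": [0, 0, 0]}, {"hand": 1, "linear": [0, 0, 0], "dr": [0, 0, 0]}, {"hand": 1, "linear": [0, 0, 0], "dr": [0, 0, 0]}, {"hand": 1, "linear": [0, 0, 0], "dr": [0, 0, 0]}, {"hand": 1, "linear": [0, 0, 0], "dr": [0, 0, 0]}, {"hand": 1, "linear": [0, 0, 0], "dr": [0, 0, 0]}, {"hand": 1, "linear": [0, 0, 0], "dr": [0, 0, 0]}, {"hand": 1, "linear": [0, 0, 0], "dr": [0, 0, 0]}, {"hand": 1, "linear": [0, 0, 0], "dr": [0, 0, 0]}]}}

```text
time_s: 31.3
ee_pos: [0.572, -0.074, 0.1045]
eef_rot: [0.498, 3.099, -0.0]
force: [2.9, -0.8, 9.4]
width: -0.0003
grip_force: 4.8
```

```bash
python3 -c "
from h import *
cr()"
```

```text
31.3 pos mm [ 34.6  -4.1 104.5] F [3.  0.2 9.4] T [-0.05 -0.37 -0.03] w -0.3
```

{"method": "servo_tool", "body": {"deltas": [{"hand": 1, "linear": [0, 0, 0.0005], "dr": [0, 0, 0]}, {"hand": 1, "linear": [0, 0, 0], "dr": [0, 0, 0]}, {"hand": 1, "linear": [0, 0, 0], "dr": [0, 0, 0]}, {"hand": 1, "linear": [0, 0, 0], "dr": [0, 0, 0]}, {"hand": 1, "linear": [0, 0, 0], "dr": [0, 0, 0]}, {"hand": 1, "linear": [0, 0, 0], "dr": [0, 0, 0]}, {"hand": 1, "linear": [0, 0, 0], "dr": [0, 0, 0]}, {"hand": 1, "linear": [0, 0, 0], "dr": [0, 0, 0]}, {"hand": 1, "linear": [0, 0, 0], "dr": [0, 0, 0]}, {"hand": 1, "linear": [0, 0, 0], "dr": [0, 0, 0]}]}}

```text
time_s: 32.3
ee_pos: [0.5721, -0.0741, 0.1043]
eef_rot: [0.498, 3.098, -0.0]
force: [1.7, -1.4, 10.7]
width: 0.0
grip_force: 5.5
```

```bash
python3 -c "
from h import *
cr()"
```

```text
32.3 pos mm [ 34.7  -4.1 104.3] F [ 2.1 -0.8 10.7] T [ 0.01 -0.33  0.03] w 0.0
```

{"method": "servo_tool", "body": {"deltas": [{"hand": 1, "linear": [0, 0, -0.002], "dr": [0, 0, 0]}, {"hand": 1, "linear": [0, 0, -0.004], "dr": [0, 0, 0]}, {"hand": 1, "linear": [0, 0, -0.015], "dr": [0, 0, 0]}, {"hand": 1, "linear": [0, 0, -0.02], "dr": [0, 0, 0]}, {"hand": 1, "linear": [0, 0, -0.02], "dr": [0, 0, 0]}, {"hand": 1, "linear": [0.01, 0, 0], "dr": [0, 0, 0]}, {"hand": 1, "linear": [0.03, 0, 0], "dr": [0, 0, 0]}, {"hand": 1, "linear": [0.03, 0, 0], "dr": [0, 0, 0]}, {"hand": 1, "linear": [0.02, 0, 0], "dr": [0, 0, 0]}, {"hand": 1, "linear": [0, 0, 0], "dr": [0, 0, 0]}]}}

```text
time_s: 33.3
ee_pos: [0.4788, -0.0439, 0.1617]
eef_rot: [-0.497, -3.093, -0.001]
force: [0.1, -0.1, -0.2]
width: -0.0004
grip_force: 0.0
```

```bash
python3 - <<'E'
from h import *
cr()
a=r.grab_frame('scene');cv2.imwrite('pics/s3.png',a[:,:,::-1])
a=a[180:240,290:350]
cv2.imwrite('pics/f.png',cv2.resize(a[:,:,::-1],(600,600),interpolation=cv2.INTER_CUBIC))
E
```

```text
33.3 pos mm [-63.3  -4.7 161.7] F [ 0.1 -0.  -0.2] T [-0.03 -0.06  0.03] w -0.4
```

View pics/f.png

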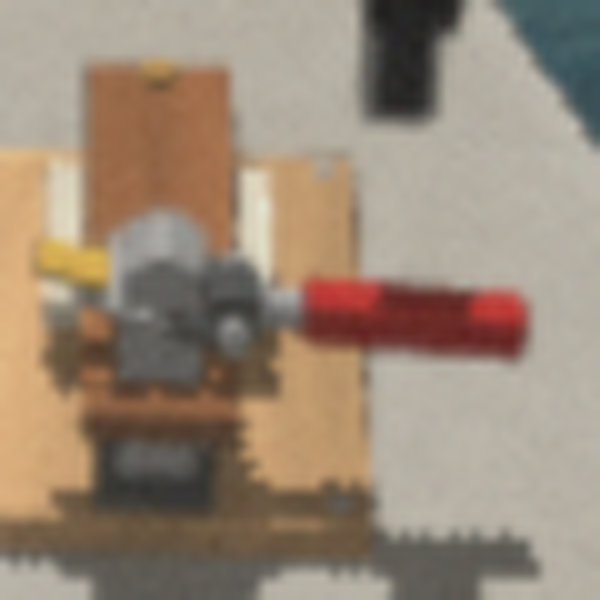

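The loop is over the post with the yellow tab beyond the far face at (70,265), and the head is against the post at (230,290). I check the tab angle numerically.

```bash
python3 - <<'E'
from h import *
a=np.radians(-18.3);M=np.array([[np.cos(a),np.sin(a),0],[-np.sin(a),np.cos(a),0],[0,0,1]]);o0=np.array([.5404,-.0593,0])
def cx(u,v,y):
    o,d=ray("scene",u,v);o=M@(o-o0);d=M@d;return ((o+d*(y-o[1])/d[1])*1e3).round(1)
f=lambda x,y,yy:cx(290+x/10-.5,180+y/10-.5,yy)
print("tab outer",f(38,258,-.0043),"inner",f(108,268,-.0043),"tip",f(60,312,-.0043),"handle end",f(525,325,-.0043),"handle front",f(305,305,-.0043),"post edges",f(118,340,.0077),f(203,340,.0077),"hinge boss +y",f(235,335,.0147))
E
```

```text
tab outer [36.3 -4.3 88. ] inner [15.9 -4.3 84.9] tip [29.5 -4.3 68.5] handle end [-106.5   -4.3   67.5] handle front [-41.9  -4.3  73. ] post edges [12.5  7.7 67.8] [-12.2   7.7  68.5] hinge boss +y [-21.   14.7  75.9]
```

```bash
python3 -c "
from h import *
cr();print(r.sign_off())"
```

```text
33.35 pos mm [-60.2  -4.5 162.4] F [ 0.  -0.3 -0.9] T [-0.01  0.   -0.02] w -0.1
the job is handed in; nothing more can be done
None
```

The job is handed in: the hitch pin is through the post with its shoulder against the post, and the loop is over the top with its tab pressed down on the far side. That the loop is fully home I judged from the tab's height and its firm stop at about 11 N, the highest force read; the arm is clear, at 33 s of the 67 s allowed.

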